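# Line up the plaster sample under the test needle, then switch the isolator on

## Robot

A 6-joint arm with a two-finger parallel gripper is mounted at the origin on the work surface. World frame = base frame: x ahead of the robot, y to its left, z up, the work surface at z = 0. Lengths are in m, angles in rad, forces in N, time in s.
With the tool pointing down it reaches from about 0.425 to 1.125 m from the base axis. Payload 14.9 kg.
Tool frame: the origin (TCP) lies midway between the tips of the shut fingers; the grasp point (between the pads) lies 19 mm behind it; z points along the fingers, y is the direction in which the jaws open and shut (so a half turn about z gives the same grasp; the last joint's range is limited). The gripper opens to 91 mm and grips with 3 to 60 N. Pads are 32 mm wide; open, the fingers measure 118 mm over their backs; the gripper's body (76 mm by 178 mm) begins 60 mm behind the grasp point.
Start: joints at [-1.237, 0.379, 1.734, -0, 1.028, -0.033], TCP at [0.251, -0.653, 0.214] pointing down, gripper open.
Joint ranges: [-2.77, 2.77], [-0.74, 2.19], [0, 2.66], [-1.06, 4.2], [0.31, 2.87], [-3.08, 3.08]. Speed limits (rad/s): [1.89, 1.89, 2.39, 3.14, 3.14, 3.14].

## Interface

Orientations are given as a rotation vector (axis times angle).
In Python, from workcell import read_state, get_image, camera_params, job_done gives the robot as it stands.
- The arm moves only by the tool send_rows, never from a script. Its argument "commands" is a list of rows, each a list of 3 entries, a list of its own where there are three numbers: the shift along the world's x, y, z in cm, then the turn, a rotation vector about the world's x, y, z in degrees, then the opening, from 0 (shut) to 1 (fully open). A call has 1 to 20 rows; each row shifts and turns the pose as measured when the row begins; what a row does not reach is not made up. A row lasts 1/8 s, in which the tool goes at most 62.5 mm and 10.7 degrees, less where a joint would pass 70% of its speed; a pose out of reach is approached as far as the arm can. A call is refused whole if a number of a shift passes 6.25 or a number of a turn 10.7, either way. A call with a gripper value outside its range is refused whole. The fingers move at their own pace and stop on an object; "newtons" is the grip in N (left out, the last holds). Time passes only in rows, so rows that do not move let the fingers close. It gives the time, the measured TCP pose, the force and the opening at its end, in the units of the state.
- read_state(): the state, without advancing time (a new reading comes with each control period).
- get_image(name): name is "scene" or "top"; returns the picture (420x560x3 uint8, blue, green, red); there is no depth.
- camera_params(name): a dict with "mtx" (3x3 intrinsics, pixels), "eye" and "rotation" of the camera in the world. Camera axes: x right, y down, z forward; pixel columns grow to the right and rows downward; lengths in m; the calibration is good to about 2 mm. A picture is of the moment at which its call begins. camera_params takes no time and is no camera call.
- job_done(): hands the job in, once; it reports no verdict.
The state is a dict: "clock": time; "joint_pos": joint angles; "joint_vel": joint speeds; "joint_efforts": joint torques, N m; "position": TCP position; "tcp_rot": TCP orientation; "ft_force": force on the tool from outside, world axes, zero at the start; "moment": the same for the moment, N m; "opening": opening from 0.0 (shut) to 1.0 (fully open).
Only numpy, scipy, OpenCV 4.12 (cv2) and the standard library are available. Lean on these libraries where they do the work, as an engineer would, in place of code of your own. Each camera call takes 0.05 s, during which the arm holds its last target. There are 200 camera calls.

## Task

Slide the sample carriage (its upright fin is the grip) until the ringed, crossed spot on the plaster slab sits right under the needle's point. Then, leaving the carriage there, switch on the isolator: push its handle fully down, keep it down while turning it a quarter turn clockwise from the round stud to the bar, and let it spring up so that it locks in the ON notch; never force it round against its lock. Do not bump the needle stand, leave the other things on the bench where they are, and let go of everything.

Things in the scene. Friction and masses are not known exactly. Their poses are not given: they have to be found in the camera images.
- stage: The test stage, fixed to the bench: aluminium base plate 150 mm (its x, from -85 to +65) by 270 mm (its y) by 12 mm, with two rails along its y. Origin on the bench surface, midway between the rails and midway along them; z up. Its yaw in the room is within 0.3 rad of zero.
- carriage (a joint): Position (m) of the sliding carriage along the rails, 0 to 0.11, growing towards the stage's +y. It is dark steel, 86 by 130 mm, top of its pale plaster slab (70 by 120 mm) 44 mm above the bench; about 2 to 3 N slides it and it stays where it is left. It starts near 0.
- fin_top (a point): Centre of the top of the carriage's upright steel fin, its grip: 14 mm thick along the stage's y, 28 mm along the stage's x, the top 82 mm above the bench, standing free for 45 mm or more below that. It sits at the robot's side of the slab (85 mm on the stage's -x side of the marked spot) and moves with the carriage.
- mark (a point): The marked spot on the slab's top face, 44 mm above the bench: a black ring 18 mm across with a cross through its centre; one arm of the cross runs the full width of the slab (along the stage's x). The slab also has three plain 6 mm dark dots, old test spots without ring or cross. It is 15 mm from the slab's middle towards the stage's +y and moves with the carriage.
- needle_tip (a point): Point of the fixed steel needle that hangs from the stand's arm, 50 mm above the bench, 6 mm above the slab. It is exactly on the line along which the marked spot slides, at the stage's x = +15 mm, and at a stage y that differs each time (0 to 40 mm).
- isolator: Power isolator, a fixed grey steel box 120 by 120 by 70 mm; origin in the middle of its underside on the bench. On its top: a 10 mm high collar and the handle on its vertical centre axis; a flat round stud on the top at the box's -x edge marks OFF, a flat short bar at its +y edge marks ON.
- handle_top (a point): Centre of the top of the isolator's black handle bar, on the turning axis, 122 mm above the bench when the handle is up. The bar is 68 mm long (this point's x axis lies along it), 16 mm wide, and stands 26 mm above a round black disc 72 mm across. A small grey rib on the bar's top is at the end that points to the setting (this point's -x). The point turns and sinks with the handle.
- handle (a joint): Handle angle (rad), growing clockwise seen from above: 0 is OFF (rib at the round stud, the box's -x), pi/2 is ON, a hard stop (rib at the bar, +y). Turns with about 0.05 N m, only while pushed down more than 6 mm; when up it is locked at either end with 7 degrees of play. A strong arm can wrench it past the lock, which counts as damage.
- handle_press (a joint): How far the handle is pushed down (m): 0 is up, 0.008 is fully down, a hard stop. A spring lifts it: 5 N to start it down, about 9 N fully down. It springs up again by itself when let go in either end notch (within about 7 degrees of OFF or ON); in between it stays caught down at about 6 mm.
- needle_stand: Fixed grey stand behind the stage (its +x side) that holds the needle: a 16 mm post 179 mm high, origin on the bench under the post; from it a 16 mm wide arm at 126 to 144 mm height reaches 90 mm towards the robot, with an 18 mm chuck (112 mm above the bench at its lower end) and the needle at its end.
- mortar: Bystander: white ceramic mortar bowl, 120 mm across, 65 mm high. Origin in the middle of its underside.
- beaker: Bystander: small open glass beaker, 48 mm across, 60 mm high. Origin in the middle of its underside.
- amber_jar: Bystander: small amber glass jar with black cap, 44 mm across, 60 mm high. Origin in the middle of its underside.
- wash_bottle: Bystander: white plastic bottle with a cap, 66 mm across, 170 mm high. Origin in the middle of its underside.
- spatula: Bystander: steel lab spatula lying flat, 170 mm long. Origin on its underside.
- sample_tin: Bystander: closed aluminium tin, 70 mm across, 30 mm high. Origin in the middle of its underside.
- dish: Bystander: low open glass dish, 80 mm across, 25 mm high. Origin in the middle of its underside.
There are look-alikes about, which are no part of the job. Leave any purple look-alike of the needle_stand alone. What is shaped like the isolator but green is not meant.

How it is judged:
By the outcome, as a careful person would: the job done as asked, in the order asked, and still so for the second after the job is handed in, with the robot touching nothing.
It also fails if it takes over 54 s, if anything falls off the work surface, if the arm or the gripper's body presses on something with over 40 N, if the wrist force passes 120 N, or if a joint passes its speed limit or range.

## Working session

There is one attempt and no reset: what is moved stays moved. The work goes in short steps, Python scripts to look and compute and a tool call to move; the robot and the scene stay as the last step left them, time stands still between calls to the robot, and variables do not carry over. Pictures are saved under pics/ and viewed, about 8 in all and at most 12, crops included, and the job is handed in when it is done.

Besides the shell and the picture viewer there is one more tool, called after "Emit:" by a JSON object that holds its "name" and its "arguments". send_rows: Moves the arm, as the interface text tells. Its arguments: {"type":"object","properties":{"commands":{"type":"array","items":{"type":"array"}},"newtons":{"type":"number"}},"required":["commands"]}

```bash
mkdir -p pics; cat > h.py <<'E'
import numpy as np, cv2
from workcell import *
def P(n):
    p=camera_params(n); return np.array(p["mtx"]),np.array(p["eye"]),np.array(p["rotation"])
def ray(n,u,v,z):
    K,e,R=P(n); d=R@np.linalg.solve(K,[u,v,1.0]); return e+d*(z-e[2])/d[2]
def proj(n,X):
    K,e,R=P(n); c=K@(R.T@(np.array(X,float)-e)); return c[:2]/c[2]
E
python3 - <<'E'
from h import *
for n in("scene","top"):
    cv2.imwrite(f"pics/{n}0.png",get_image(n)); K,e,R=P(n); print(n,K,e,R)
s=read_state(); print(s)
E
```

```text
scene [[386.47640611   0.         279.59568467]
 [  0.         386.47640611 210.6402806 ]
 [  0.           0.           1.        ]] [1.40744667 0.09049587 0.79231518] [-1.59605571 -1.8074769   0.85531822]
top [[422.87372849   0.         277.37304348]
 [  0.         422.87372849 213.67944697]
 [  0.           0.           1.        ]] [ 0.45372732 -0.01093209  1.27884058] [-2.160587    2.20379777 -0.06998652]
{'clock': 0.1, 'joint_pos': array([-1.23729221e+00,  3.79347966e-01,  1.73474665e+00, -2.74165030e-05,
        1.02849145e+00, -3.32874428e-02]), 'joint_vel': array([-0.00086945, -0.00266078, -0.00094506, -0.00085255,  0.00062113,
        0.00020845]), 'joint_efforts': array([ 1.17213604e-03, -7.65038252e+01, -4.35290051e+01,  6.52371626e-02,
        3.98951524e-02, -2.45466180e-05]), 'position': array([ 0.25091187, -0.65309067,  0.21334753]), 'tcp_rot': array([-3.08794200e+00, -5.72773909e-01,  2.69734248e-04]), 'ft_force': array([-0.61510986, -0.17623255,  0.67361802]), 'moment': array([-0.0222796 ,  0.02813671,  0.02056571]), 'opening': 0.9998630137521862}
```

View pics/top0.png

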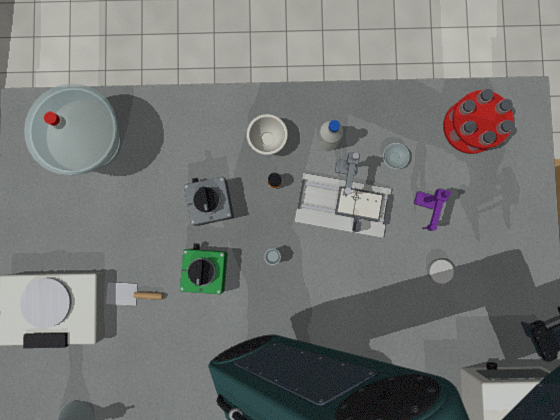

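View pics/scene0.png

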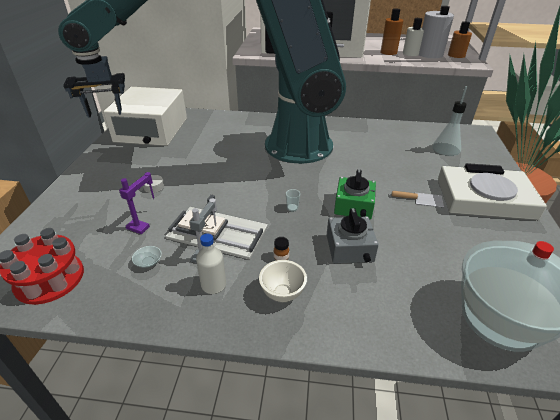

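The top view shows these candidates:
- **Isolator:** grey box at (207,200), the one I want. The green look-alike is at (203,271).
- **Needle stand:** grey stand at (350,165). The purple look-alike is at (437,205).
- **Stage:** at (343,205), with the fin near (357,225) and the slab at (360,204).

Next I'll check a close crop.

```bash
sed -i 's/np.array(p\["rotation"\])/cv2.Rodrigues(np.array(p["rotation"]))[0]/' h.py
python3 - <<'E'
from h import *
im=cv2.imread("pics/top0.png")
a=cv2.resize(im[145:245,285:400],None,fx=5,fy=5,interpolation=cv2.INTER_CUBIC)[:500]
b=cv2.resize(im[170:230,178:238],None,fx=5,fy=5,interpolation=cv2.INTER_CUBIC)
c=np.zeros((500,800,3),np.uint8); c[:,:500]=a[:,:500]; c[:300,500:]=b
a=cv2.resize(im[145:245,295:395],(500,500),interpolation=cv2.INTER_CUBIC); c[:,:500]=a
cv2.imwrite("pics/c1.png",c)
for n in("top","scene"):
  print(n,ray(n,280,210,0))
E
```

```text
top [ 0.55532371 -0.01165262  0.        ]
scene [ 0.43312565 -0.02163367  0.        ]
```

View pics/c1.png

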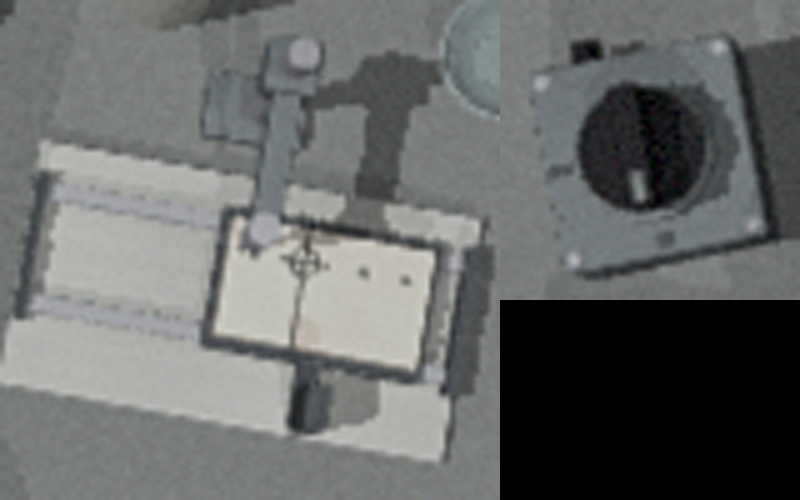

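```bash
python3 - <<'E'
from h import *
C=lambda x,y,z:ray("top",295+(x+.5)/5-.5,145+(y+.5)/5-.5,z)[:2]
tl,bl,br,tr=[C(*q,.012) for q in((40,141),(1,384),(446,460),(487,215))]
print(tl,bl,br,tr,[np.linalg.norm(a) for a in(tl-bl,tr-br,tl-tr,bl-br)])
d=(tl-tr)+(bl-br); yaw=np.arctan2(-d[0],d[1]); d2=(tl-bl)+(tr-br); yaw2=np.arctan2(d2[1],d2[0])
print("yaw",yaw,yaw2)
# slab corners
s=[C(*q,.044) for q in((230,218),(213,338),(420,374),(438,250))]
print("slab",s,np.mean(s,0)); d=(s[0]-s[3])+(s[1]-s[2]); print(np.arctan2(-d[0],d[1]))
m=C(303,262,.044); ex=np.array([np.cos(yaw),np.sin(yaw)]);ey=np.array([-ex[1],ex[0]])
c=(tl+bl+br+tr)/4; o=c+.010*ex
print("origin",o,"mark",m,"mark stage",(m-o)@ex,(m-o)@ey, "fin",m-.085*ex, "fin px",proj("top",[*(m-.085*ex),.082]))
# isolator box top corners approx via feet screws & handle
I=lambda x,y,z:ray("top",178+(x-500+.5)/5-.5,170+(y+.5)/5-.5,z)[:2]
sc=[I(*q,.07) for q in((541,83),(720,46),(755,226),(574,261))]
ce=np.mean(sc,0); print("iso centre",ce); d=(sc[0]-sc[3])+(sc[1]-sc[2]); print("iso yaw",np.arctan2(d[1],d[0]), "stud",I(666,238,.07)-ce,"bar",I(562,171,.07)-ce,"rib",I(639,187,.122)-ce)
im=cv2.imread("pics/scene0.png")
cv2.imwrite("pics/c2.png",cv2.resize(im[185:265,160:275],None,fx=6.9,fy=6.9,interpolation=cv2.INTER_CUBIC))
E
```

```text
[ 0.66576777 -0.08219759] [ 0.51919422 -0.0553298 ] [ 0.46846279 -0.31997946] [ 0.61521994 -0.35010592] [np.float64(0.14901570644367657), np.float64(0.14981743536036748), np.float64(0.2726352091615928), np.float64(0.2694682198966366)]
yaw -0.18793094018777012 -0.19190910721242513
slab [array([ 0.61245669, -0.19084251]), array([ 0.54200781, -0.17878371]), array([ 0.5185123 , -0.29888944]), array([ 0.59107837, -0.31207295])] [ 0.56601379 -0.24514715]
-0.18383963549708623
origin [ 0.57698511 -0.20377146] mark [ 0.58561655 -0.23281055] mark stage 0.013904748732877188 -0.02691520986110069 fin [ 0.50211316 -0.21693028] fin px [352.91087592 224.99934533]
iso centre [0.58182873 0.19743789]
iso yaw 0.1787791316494555 stud [-0.04877976 -0.01025557] bar [-0.00898459  0.04927443] rib [-0.02380042 -0.0041556 ]
```

View pics/c2.png

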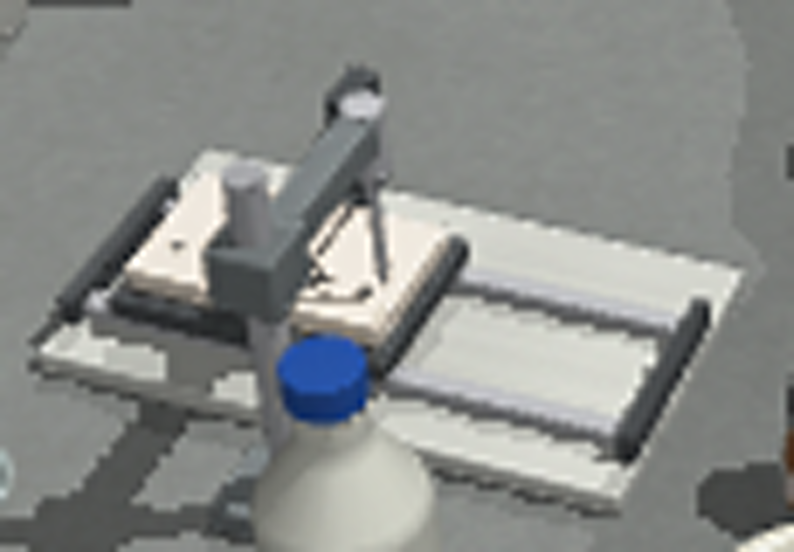

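The scene crop shows the needle tip at crop (384,280) and the cross arm running to about (320,275). In the top crop the tip is near (249,250).

```bash
python3 - <<'E'
from h import *
C=lambda x,y,z:ray("top",295+(x+.5)/5-.5,145+(y+.5)/5-.5,z)[:2]
S=lambda x,y,z:ray("scene",160+(x+.5)/6.9-.5,185+(y+.5)/6.9-.5,z)[:2]
yaw=-.188; ex=np.array([np.cos(yaw),np.sin(yaw)]);ey=np.array([-ex[1],ex[0]]);o=np.array([.5770,-.2038]);m=np.array([.5856,-.2328])
for n,p in(("top",C(249,250,.05)),("scene",S(384,281,.05)),("scene mark",S(322,272,.044))): print(n,p,"stage",(p-o)@ex,(p-o)@ey,"rel mark",(p-m)@ex,(p-m)@ey)
print(np.rad2deg(yaw), read_state()["tcp_rot"])
from scipy.spatial.transform import Rotation as Ro
print(Ro.from_rotvec(read_state()["tcp_rot"]).as_matrix())
# scene fin, box checks
print(proj("scene",[.5021,-.2169,.082]))
E
```

```text
top [ 0.59265625 -0.20048159] stage 0.014760195715973564 0.006186008687197198 rel mark 0.0008917870207639077 0.033067735571135175
scene [ 0.58913989 -0.19295453] stage 0.009899026098144815 0.012923256359165799 rel mark -0.003969382597064841 0.03980498324310378
scene mark [ 0.58021883 -0.22288795] stage 0.006729550543654955 -0.018150036896656674 rel mark -0.007138858151554701 0.008731689987281303
-10.771606548459477 [-3.08794200e+00 -5.72773909e-01  2.69734248e-04]
[[ 9.33477688e-01  3.58635311e-01 -3.47387861e-04]
 [ 3.58635479e-01 -9.33477223e-01  9.30987241e-04]
 [ 9.60624310e-06 -9.93641429e-04 -9.99999506e-01]]
[213.62143354 197.955851  ]
```

```bash
python3 - <<'E'
from h import *
t=cv2.imread("pics/top0.png"); s=cv2.imread("pics/scene0.png")
def mk(im,n,x0,y0,w,h,f,pts):
    c=cv2.resize(im[y0:y0+h,x0:x0+w],None,fx=f,fy=f,interpolation=cv2.INTER_NEAREST)
    for X,col in pts:
        u,v=proj(n,X); cv2.circle(c,(int((u-x0+.5)*f),int((v-y0+.5)*f)),3,col,-1); print(n,X,u,v)
    return c
pts=[((.5856,-.2328,.044),(0,0,255)),((.5021,-.2169,.082),(0,255,0)),((.5923,-.2014,.05),(255,0,0)),((.6658,-.0822,.012),(255,0,255)),((.5192,-.0553,.012),(255,0,255)),((.5021,-.2169,.037),(0,255,255))]
a=mk(t,"top",335,180,40,60,10,pts); b=mk(s,"scene",192,190,40,60,10,pts)
cv2.imwrite("pics/c3.png",np.hstack([a,b]))
E
```

```text
top (0.5856, -0.2328, 0.044) 355.1965827400961 197.00568854545173
top (0.5021, -0.2169, 0.082) 352.9003103884386 225.00420649238256
top (0.5923, -0.2014, 0.05) 344.7185904173867 194.71494597534127
top (0.6658, -0.0822, 0.012) 302.6005452275905 172.7894211865896
top (0.5192, -0.0553, 0.012) 294.7900173278892 221.39827454405787
top (0.5021, -0.2169, 0.037) 350.2790828844029 225.67587463468092
scene (0.5856, -0.2328, 0.044) 202.45475555299984 224.90274951189642
scene (0.5021, -0.2169, 0.082) 213.62143354411037 197.95585100326386
scene (0.5923, -0.2014, 0.05) 212.11090812391282 225.7631205398816
scene (0.6658, -0.0822, 0.012) 248.5018234709715 256.83809511817276
scene (0.5192, -0.0553, 0.012) 265.81794303822784 223.50923893726062
scene (0.5021, -0.2169, 0.037) 215.08517018581523 209.495893706189
```

View pics/c3.png

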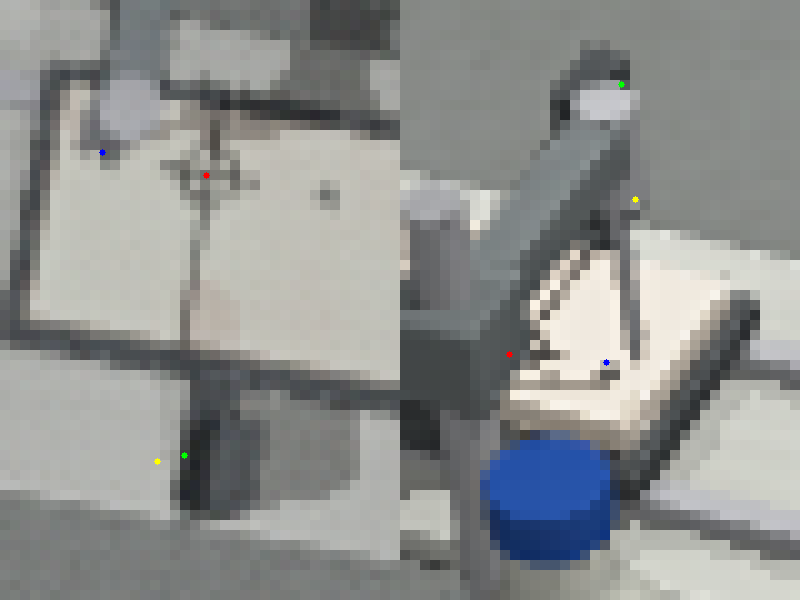

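```bash
python3 - <<'E'
from h import *
yaw=-.188; ex=np.array([np.cos(yaw),np.sin(yaw)]);ey=np.array([-ex[1],ex[0]]);o=np.array([.5770,-.2038])
def sh(l,p): p=p[:2]; print(l,p.round(4),"stage",((p-o)@ex).round(4),((p-o)@ey).round(4))
for z in(.140,.146,.15): sh(f"chuck top {z}",ray("top",347.5,190,z)); sh(f"chuck scene {z}",ray("scene",192+20.5-.5,190+10.5-.5,z))
sh("fin top",ray("top",334.5+23.2,179.5+46.5,.082)); sh("fin scene",ray("scene",191.5+19.2,189.5+6.5,.082))
sh("tip scene",ray("scene",191.5+23.7,189.5+36,.05))
sh("tip top",ray("top",334.5+11.5,179.5+15.2,.05))
def tri(a,b):
    A=[];y=[]
    for n,(u,v) in(("top",a),("scene",b)):
        K,e,R=P(n);d=R@np.linalg.solve(K,[u,v,1]);d/=np.linalg.norm(d);M=np.eye(3)-np.outer(d,d);A.append(M);y.append(M@e)
    X=np.linalg.lstsq(np.vstack(A),np.hstack(y),rcond=None)[0]; return X.round(4),proj("top",X)-a,proj("scene",X)-b
print(tri((347.5,190),(212,200)))
# base plate corners scene crop2 (743,270) = robot-side +y; (622,505)= far +y
sh("bl scene",ray("scene",159.5+743/6.9,184.5+268/6.9,.012)); sh("tl scene",ray("scene",159.5+622/6.9,184.5+500/6.9,.012)); sh("tr scene",ray("scene",159.5+32/6.9,184.5+362/6.9,.012))
E
```

```text
chuck top 0.14 [ 0.5948 -0.1954] stage 0.0159 0.0116
chuck scene 0.14 [ 0.5857 -0.1939] stage 0.0067 0.0114
chuck top 0.146 [ 0.5941 -0.1944] stage 0.015 0.0124
chuck scene 0.146 [ 0.5933 -0.1913] stage 0.0137 0.0154
chuck top 0.15 [ 0.5936 -0.1937] stage 0.0144 0.013
chuck scene 0.15 [ 0.5983 -0.1895] stage 0.0183 0.018
fin top [ 0.499  -0.2304] stage -0.0716 -0.0407
fin scene [ 0.4936 -0.2282] stage -0.0774 -0.0396
tip scene [ 0.59   -0.1928] stage 0.0107 0.0132
tip top [ 0.5923 -0.2051] stage 0.0152 0.0015
(array([ 0.5937, -0.1928,  0.1464]), array([-0.58096209,  0.13650918]), array([-0.58294337, -0.05962476]))
bl scene [ 0.5179 -0.0513] stage -0.0866 0.1388
tl scene [ 0.6659 -0.0789] stage 0.064 0.1393
tr scene [ 0.6175 -0.3437] stage 0.0659 -0.1299
```

Emit:
{"name": "send_rows", "arguments": {"commands": [[[2.5,4.2,0],[0,0,-4],1],[[2.5,4.2,0],[0,0,-4],1],[[2.5,4.2,0],[0,0,-4],1],[[2.5,4.2,0],[0,0,-4],1],[[2.5,4.2,0],[0,0,-4],1],[[2.5,4.2,0],[0,0,-4],1],[[2.5,4.2,0],[0,0,-4],1],[[2.5,4.2,0],[0,0,-3.8],1],[[2.5,4.2,0],[0,0,0],1],[[2.2,4.2,0],[0,0,0],1],[[0,0,0],[0,0,0],1]]}}

```text
clock: 1.48
position: [0.502, -0.2182, 0.2109]
tcp_rot: [-3.121, 0.327, 0.002]
ft_force: [-0.6, 0.5, -0.6]
opening: 0.997
```

Emit:
{"name": "send_rows", "arguments": {"commands": [[[-0.4,-1.2,-2],[0,0,1.2],1],[[0,0,-4],[0,0,0],1],[[0,0,-4],[0,0,0],1],[[0,0,-2.5],[0,0,0],1],[[0,0,0],[0,0,0],1]]}}

```text
clock: 2.1
position: [0.4965, -0.2329, 0.0827]
tcp_rot: [-3.125, 0.294, 0.001]
ft_force: [-0.1, 0.4, -0.7]
opening: 1.0
```

```bash
python3 - <<'E'
from h import *
s=read_state(); print(s["position"],s["tcp_rot"])
a=get_image("top")[150:240,295:385]; b=get_image("scene")[180:250,180:250]
cv2.imwrite("pics/c4.png",np.hstack([cv2.resize(a,(400,400),interpolation=2),cv2.resize(b,(400,400),interpolation=2)]))
E
```

```text
[ 0.49646699 -0.23291913  0.08273483] [-3.12512943e+00  2.93977935e-01  1.40092266e-03]
```

View pics/c4.png

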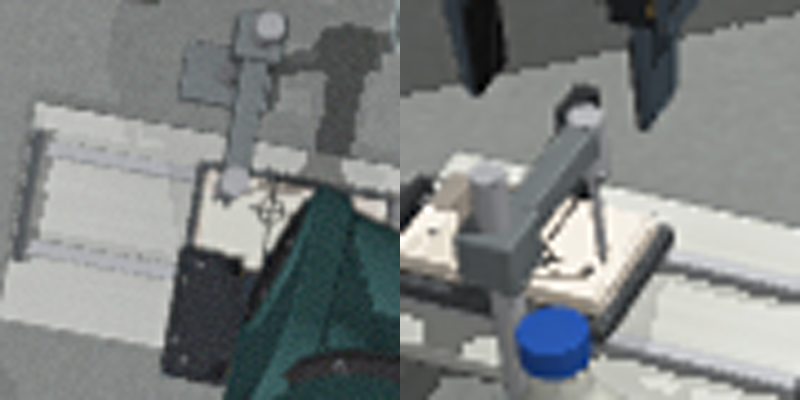

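The fingers straddle the fin: tips are at (485,90) and (650,125), with the fin between them at (577,100). I'll descend and grip.

Emit:
{"name": "send_rows", "arguments": {"commands": [[[0.1,0.2,-2],[0,0,0],1],[[0,0,-1.4],[0,0,0],1],[[0,0,0],[0,0,0],0],[[0,0,0],[0,0,0],0],[[0,0,0],[0,0,0],0],[[0,0,0],[0,0,0],0],[[0,0,0],[0,0,0],0],[[0,0,0],[0,0,0],0]], "newtons": 20}}

```text
clock: 3.2
position: [0.5006, -0.2323, 0.0515]
tcp_rot: [3.127, -0.294, 0.01]
ft_force: [-0.4, 1.0, 0.7]
opening: 0.375
```

```bash
python3 - <<'E'
from h import *
t=get_image("top"); cv2.imwrite("pics/t1.png",t)
c=cv2.resize(t[185:215,335:375],None,fx=14,fy=14,interpolation=cv2.INTER_CUBIC); cv2.imwrite("pics/c5.png",c)
E
```

```text
(no output)
```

View pics/c5.png

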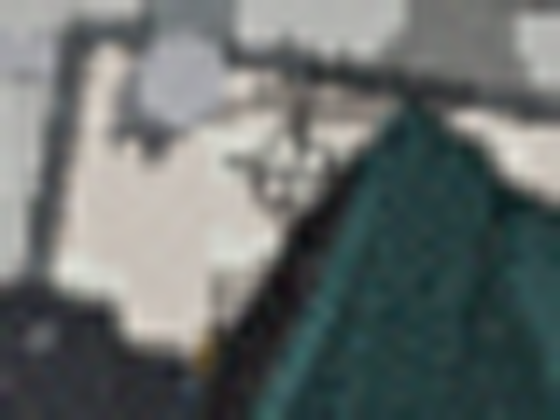

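Still closing, so I'll hold until it grips, then slide about 30 mm along the stage's +y.

Emit:
{"name": "send_rows", "arguments": {"commands": [[[0,0,0],[0,0,0],0],[[0,0,0],[0,0,0],0],[[0,0,0],[0,0,0],0],[[0,0,0],[0,0,0],0]]}}

```text
clock: 3.75
position: [0.5006, -0.2323, 0.0515]
tcp_rot: [3.128, -0.296, 0.01]
ft_force: [-0.8, -0.6, 0.3]
opening: 0.158
```

Emit:
{"name": "send_rows", "arguments": {"commands": [[[0.1,0.6,0],[0,0,0],0],[[0.1,0.6,0],[0,0,0],0],[[0.1,0.6,0],[0,0,0],0],[[0.1,0.6,0],[0,0,0],0],[[0.1,0.6,0],[0,0,0],0],[[0,0,0],[0,0,0],0]]}}

```text
clock: 4.5
position: [0.5072, -0.2002, 0.0516]
tcp_rot: [3.127, -0.296, 0.014]
ft_force: [2.9, -0.1, -2.9]
opening: 0.156
```

```bash
python3 - <<'E'
from h import *
t=get_image("top"); s=get_image("scene"); cv2.imwrite("pics/t2.png",t); cv2.imwrite("pics/s2.png",s)
a=cv2.resize(t[180:210,330:360],(400,400),interpolation=cv2.INTER_CUBIC);b=cv2.resize(s[210:240,192:222],(400,400),interpolation=cv2.INTER_CUBIC); cv2.imwrite("pics/c6.png",np.hstack([a,b]))
E
```

```text
(no output)
```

View pics/c6.png

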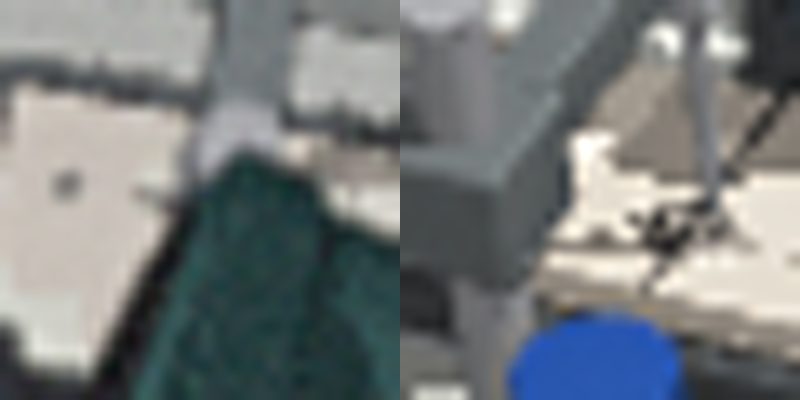

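```bash
python3 - <<'E'
from h import *
S=lambda x,y,z:ray("scene",192+(x-400+.5)*30/400-.5,210+(y+.5)*30/400-.5,z)[:2]
yaw=-.188; ex=np.array([np.cos(yaw),np.sin(yaw)]);ey=np.array([-ex[1],ex[0]])
tip=S(712,205,.05); a,b=S(780,100,.044),S(645,285,.044)
print(tip,a,b,(tip-a)@ey,(tip-b)@ey,(tip-a)@ex,(tip-b)@ex)
s=cv2.imread("pics/s2.png")
cv2.imwrite("pics/c7.png",cv2.resize(s[214:236,203:225],None,fx=27,fy=27,interpolation=cv2.INTER_NEAREST))
E
```

```text
[ 0.58758792 -0.1942056 ] [ 0.5438757  -0.19028899] [ 0.60845607 -0.20429876] 0.004321977470420737 0.006015178343136571 0.04367399950818828 -0.022386815220573796
```

View pics/c7.png

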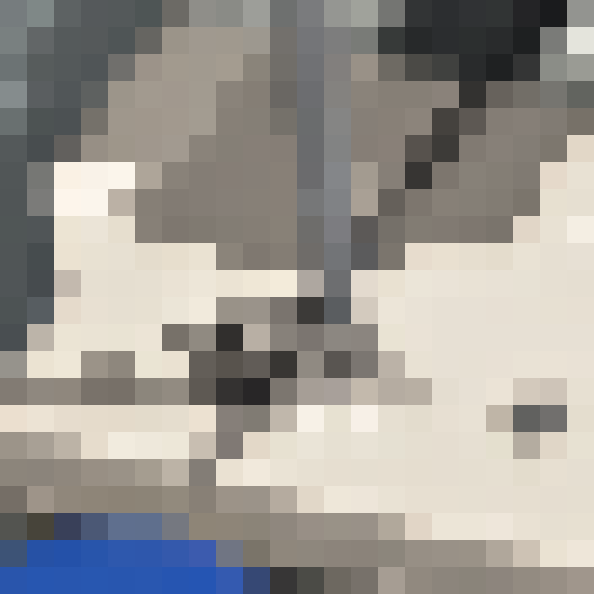

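```bash
python3 - <<'E'
from h import *
yaw=-.188; ex=np.array([np.cos(yaw),np.sin(yaw)]);ey=np.array([-ex[1],ex[0]])
tip=ray("scene",215,225.3,.05)[:2]; print(proj("scene",[*tip,.044]))
for q in((220,217),(218,220),(216,222.2),(213,227),(210,231.1)):
    d=tip-ray("scene",*q,.044)[:2]; print(q,(d@ey).round(4),(d@ex).round(4))
m=ray("scene",213,226.9,.044)[:2]; 
E
```

```text
[215.20330449 226.84766355]
(220, 217) 0.0054 0.0453
(218, 220) 0.0052 0.0307
(216, 222.2) 0.0066 0.0197
(213, 227) 0.0058 -0.0026
(210, 231.1) 0.0063 -0.0215
```

The line fit says about 5.8 mm more to go, which agrees with the chuck-based estimate of about 38.5 mm in total.

Emit:
{"name": "send_rows", "arguments": {"commands": [[[0.06,0.28,0],[0,0,0],0],[[0.04,0.2,0],[0,0,0],0],[[0,0,0],[0,0,0],0],[[0,0,0],[0,0,0],0]]}}

```text
clock: 5.1
position: [0.5081, -0.1955, 0.0516]
tcp_rot: [3.127, -0.297, 0.014]
ft_force: [3.0, -2.1, -3.3]
opening: 0.152
```

```bash
python3 - <<'E'
from h import *
s=get_image("scene"); cv2.imwrite("pics/s3.png",s); print(read_state()["position"])
cv2.imwrite("pics/c8.png",cv2.resize(s[214:236,203:225],None,fx=27,fy=27,interpolation=cv2.INTER_NEAREST))
E
```

```text
[ 0.508103   -0.1955322   0.05154332]
```

View pics/c8.png

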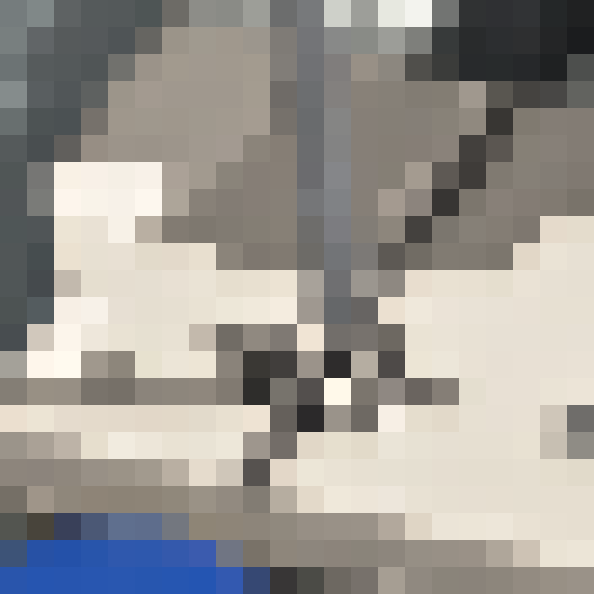

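```bash
python3 - <<'E'
from h import *
yaw=-.188; ex=np.array([np.cos(yaw),np.sin(yaw)]);ey=np.array([-ex[1],ex[0]])
# needle axis subpixel, rows 217-223 from blue-red excess ; line centroid rows
for f in("s2","s3"):
    im=cv2.imread(f"pics/{f}.png").astype(float); g=im.mean(2); out=[]
    for v in(218,219,220,221,231):
        base={"s2":0,"s3":1}[f]
        u0={218:219.3,219:218.6,220:218,221:217,231:210}[v]+1.7*base
        us=np.arange(round(u0)-2,round(u0)+3); r=g[v,us]; w=np.clip(np.median(r)-r,0,None); u=(w*us).sum()/w.sum()
        tip=ray("scene",215.0,225.3,.05)[:2]; d=tip-ray("scene",u,v,.044)[:2]; out.append((round(u,2),round((d@ey)*1e3,1)))
    print(f,out)
    b=[]
    for v in range(218,225):
        us=np.arange(212,218); w=np.clip((im[v,us,0]-im[v,us,2])+8,0,None); b.append(round((w*us).sum()/w.sum(),2))
    print(b)
E
```

```text
s2 [(np.float64(219.38), np.float64(5.2)), (np.float64(218.61), np.float64(5.5)), (np.float64(218.11), np.float64(4.9)), (np.float64(217.23), np.float64(5.5)), (np.float64(209.41), np.float64(8.1))]
[np.float64(214.39), np.float64(214.45), np.float64(214.57), np.float64(214.57), np.float64(214.9), np.float64(215.29), np.float64(215.0)]
s3 [(np.float64(221.05), np.float64(0.5)), (np.float64(220.39), np.float64(0.4)), (np.float64(219.66), np.float64(0.6)), (np.float64(219.13), np.float64(0.1)), (np.float64(211.88), np.float64(1.4))]
[np.float64(214.37), np.float64(214.42), np.float64(214.52), np.float64(214.54), np.float64(214.71), np.float64(215.0), np.float64(215.0)]
```

Emit:
{"name": "send_rows", "arguments": {"commands": [[[0.02,0.1,0],[0,0,0],0],[[0,0,0],[0,0,0],0],[[0,0,0],[0,0,0],0]]}}

```text
clock: 5.52
position: [0.5083, -0.1946, 0.0516]
tcp_rot: [3.127, -0.297, 0.014]
ft_force: [3.0, -1.3, -3.6]
opening: 0.157
```

Emit:
{"name": "send_rows", "arguments": {"commands": [[[0,0,0],[0,0,0],0.6],[[0,0,0],[0,0,0],0.6],[[0,0,0],[0,0,0],0.6],[[0,0,0],[0,0,0],0.6],[[0,0,2],[0,0,0],0.6],[[0,0,4],[0,0,0],0.6],[[-1,0,4],[0,0,0],0.6],[[-1,2,4],[0,0,0],0.6],[[0,4,1],[0,0,4],0.6],[[0,4,0],[0,0,4],0.6],[[0,4,0],[0,0,4],0.6],[[0,4,0],[0,0,4],0.6],[[0,0,0],[0,0,0],0.6]]}}

```text
clock: 7.15
position: [0.487, -0.0095, 0.2183]
tcp_rot: [3.137, 0.155, 0.027]
ft_force: [0.6, 0.4, 0.4]
opening: 0.6
```

```bash
python3 - <<'E'
from h import *
t=get_image("top"); s=get_image("scene"); cv2.imwrite("pics/t4.png",t); cv2.imwrite("pics/s4.png",s)
a=cv2.resize(t[183:207,328:352],(400,400),interpolation=0);b=cv2.resize(s[214:236,203:225],(400,400),interpolation=0); c=np.hstack([a,b])
cv2.imwrite("pics/c9.png",c)
E
```

```text
(no output)
```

View pics/c9.png

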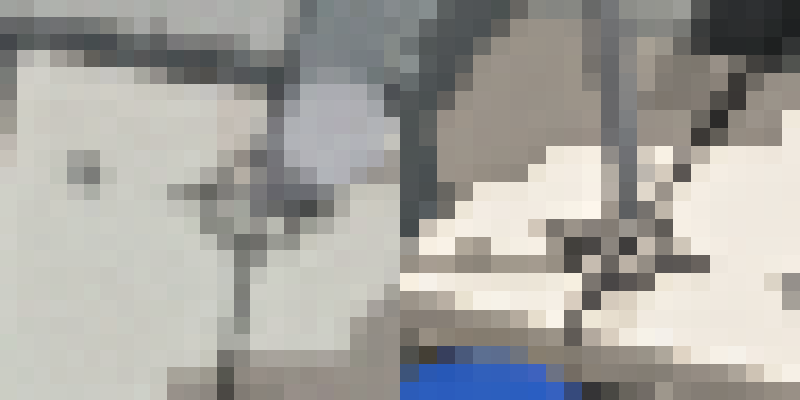

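```bash
python3 - <<'E'
from h import *
yaw=-.188; ex=np.array([np.cos(yaw),np.sin(yaw)]);ey=np.array([-ex[1],ex[0]])
tip=ray("scene",215.0,225.3,.05)[:2]
for f in("s3","s4"):
    g=cv2.imread(f"pics/{f}.png").astype(float).mean(2); out=[]
    for v in(218,219,220,221,222,231):
        u0=proj("scene",[*(tip+0*ey),.044]); 
        # ideal line pixel at row v
        L=np.array([proj("scene",[*(tip+k*ex),.044]) for k in np.linspace(-.06,.03,91)]); ui=np.interp(v,L[:,1],L[:,0])
        us=np.arange(round(ui)-2,round(ui)+3); r=g[v,us]; w=np.clip(np.median(r)-r,0,None)**2; u=(w*us).sum()/w.sum()
        out.append(round(((tip-ray("scene",u,v,.044)[:2])@ey)*1e3,1))
    print(f,out)
# top: line px, chuck-based
t=cv2.imread("pics/t4.png").astype(float).mean(2)
for v in range(198,205):
    us=np.arange(339,345); r=t[v,us]; w=np.clip(np.median(r)-r,0,None)**2; u=(w*us).sum()/w.sum(); p=ray("top",u,v,.044)[:2]
    n=np.array([.5941,-.1944]); print(v,round(u,2),((n-p)@ey*1e3).round(1))
# isolator refined from t4
np.set_printoptions(precision=4,suppress=True)
im=cv2.imread("pics/top0.png"); 
m=(im.max(2)<45).astype(np.uint8); m[:178]=0;m[225:]=0;m[:,:192]=0;m[:,222:]=0
print("dark centroid",cv2.moments(m)["m10"]/m.sum(),cv2.moments(m)["m01"]/m.sum(),m.sum())
sc=cv2.imread("pics/scene0.png"); print(proj("scene",[.5818,.1974,.122]),proj("top",[.5818,.1974,.122]),proj("top",[.5818,.1974,.096]))
z=cv2.resize(sc[195:270,320:385],None,fx=8,fy=8,interpolation=cv2.INTER_CUBIC); z2=cv2.resize(im[175:225,185:235],(600,600),interpolation=cv2.INTER_CUBIC)[:, :]
cv2.imwrite("pics/z.png",z)
E
```

```text
s3 [np.float64(0.6), np.float64(0.7), np.float64(0.2), np.float64(0.4), np.float64(1.4), np.float64(1.1)]
s4 [np.float64(0.4), np.float64(-0.5), np.float64(-0.1), np.float64(-0.2), np.float64(0.9), np.float64(1.0)]
198 342.32 2.6
199 342.01 2.1
200 341.99 2.6
201 341.98 3.0
202 341.82 3.0
203 341.48 2.5
204 341.25 2.3
dark centroid 205.64719626168224 198.15887850467288 428
[353.8163 215.6922] [203.8412 198.4282] [205.5103 199.412 ]
```

Views so far: 11.
- **Scene view:** the cross centre is at (215.0,227.1), against an expected (215.2,226.85) under the tip. Line residuals are under 1 mm.
- **Top view:** the chuck-based figure disagrees by about 2.5 mm, but it relies on parallax over 100 mm of height, so I trust it less.

Next is the isolator. The last joint's range means I have to turn the tool +185°.

Emit:
{"name": "send_rows", "arguments": {"commands": [[[0.5,1.15,0],[0,0,10.3],0.6],[[0.5,1.15,0],[0,0,10.3],0.6],[[0.5,1.15,0],[0,0,10.3],0.6],[[0.5,1.15,0],[0,0,10.3],0.6],[[0.5,1.15,0],[0,0,10.3],0.6],[[0.5,1.15,0],[0,0,10.3],0.6],[[0.5,1.15,0],[0,0,10.3],0.6],[[0.5,1.15,0],[0,0,10.3],0.6],[[0.5,1.15,0],[0,0,10.3],0.6],[[0.5,1.15,0],[0,0,10.3],0.6],[[0.5,1.15,0],[0,0,10.3],0.6],[[0.5,1.15,0],[0,0,10.3],0.6],[[0.5,1.15,0],[0,0,10.3],0.6],[[0.5,1.15,0],[0,0,10.3],0.6],[[0.5,1.15,0],[0,0,10.3],0.6],[[0.5,1.15,0],[0,0,10.3],0.6],[[0.5,1.15,0],[0,0,10.3],0.6],[[0,0,0],[0,0,0],0.6]]}}

```text
clock: 9.5
position: [0.5794, 0.168, 0.2251]
tcp_rot: [0.114, -3.122, -0.005]
ft_force: [-0.2, -0.2, 0.3]
opening: 0.599
```

```bash
cat >> h.py <<'E'
from scipy.spatial.transform import Rotation as Ro
def st():
    s=read_state(); M=Ro.from_rotvec(s["tcp_rot"]).as_matrix()
    print(s["position"].round(4),"yaw",np.rad2deg(np.arctan2(M[1,0],M[0,0])).round(2),"z",M[:,2].round(3),"y",M[:,1].round(3),"q",s["joint_pos"].round(2),"F",s["ft_force"].round(1),s["moment"].round(2),s["clock"])
E
python3 - <<'E'
from h import *
st()
s=cv2.imread("pics/scene0.png"); g=s.max(2); m=((g<40)*255).astype(np.uint8)
K=m[195:265,322:385]
n,l,stt,c=cv2.connectedComponentsWithStats(K)
for i in range(1,n):
    if stt[i,4]>15: print(stt[i]+np.array([322,195,0,0,0]),c[i]+[322,195])
for r in K[5:50]: print("".join("#" if x else "." for x in r))
# predicted bar ends and disc in scene
for y0 in(.1974,.2):
  c0=np.array([.5818,y0]); e=np.array([np.cos(.178),np.sin(.178)])
  for k in(-.034,0,.034): print(proj("scene",[*(c0+k*e),.122])-[322,200])
E
```

```text
[0.5794 0.168  0.2251] yaw -175.82 z [-0.017  0.002 -1.   ] y [-0.073  0.997  0.004] q [ 0.24  0.22  1.92  0.01  1.02 -1.41] F [-0.2 -0.2  0.3] [ 0.08 -0.12 -0.01] 9.5
[341 209  26  25 429] [353.995338  222.2004662]
[363 253   8   9  50] [366.42 257.16]
...............................................................
...............................................................
...............................................................
...............................................................
...............................................................
...............................................................
...............................................................
...............................................................
...............................................................
............................##..........###....................
............................##...#.....#####...................
............................##........######...................
...........................####..#....######...................
..............
[... 1489 characters left out ...]
................................
...............................................................
...............................................................
...............................................................
...............................................................
...............................................................
...............................................................
...............................................................
...............................................................
[29.30271665  7.88676515]
[31.81625837 15.69215343]
[34.45931266 23.89972159]
[30.24554829  7.96177173]
[32.78333486 15.77078174]
[35.45191309 23.98225012]
```

Emit:
{"name": "send_rows", "arguments": {"commands": [[[0.2,1.5,0],[0,-1,3],0.6],[[0.1,1.5,-2],[0,0,3],0.6],[[0,0,-3],[0,0,0],0.6],[[0,0,-3],[0,0,0],0.6],[[0,0,0],[0,0,0],0.6]]}}

```text
clock: 10.12
position: [0.5812, 0.1996, 0.1398]
tcp_rot: [-0.279, 3.129, 0.003]
ft_force: [0.0, -0.9, 0.0]
opening: 0.602
```

```bash
python3 - <<'E'
from h import *
st()
s=get_image("scene"); t=get_image("top")
a=cv2.resize(s[180:255,310:385],(500,500),interpolation=2); b=cv2.resize(t[170:230,180:240],(300,300),interpolation=2)
c=np.zeros((500,800,3),np.uint8); c[:,:500]=a; c[:300,500:]=b; cv2.imwrite("pics/c12.png",c)
E
```

```text
[0.5812 0.1996 0.1398] yaw -169.82 z [ 0.     0.002 -1.   ] y [-0.177  0.984  0.002] q [ 0.29  0.34  1.94  0.    0.85 -1.46] F [ 0.  -0.9  0. ] [ 0.13 -0.14  0.02] 10.125
```

View pics/c12.png

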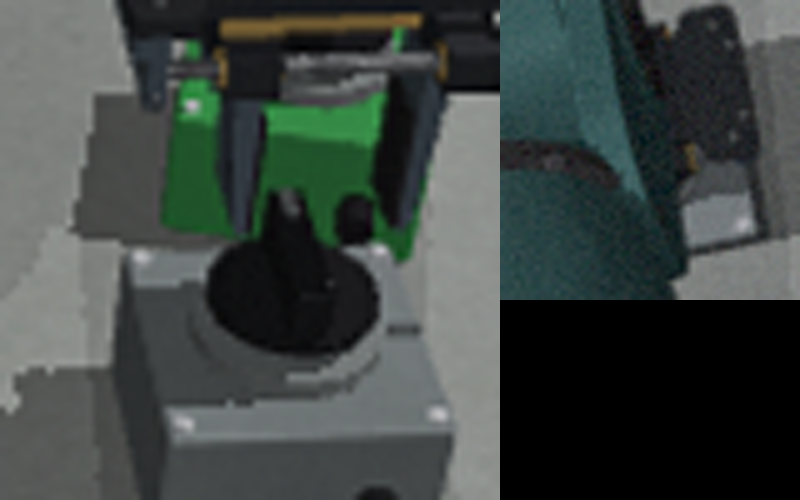

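```bash
python3 - <<'E'
from h import *
s=read_state();M=Ro.from_rotvec(s["tcp_rot"]).as_matrix();p=s["position"];o=s["opening"]*.091/2
f=lambda X:((proj("scene",X)-[310,180]+.5)*6.667-.5).round(0)
for k in(-o-.0135,-o,0,o,o+.0135): print(round(k,4),[f(p+k*M[:,1]+dx*M[:,0]) for dx in(-.016,0,.016)])
c=np.array([.5818,.1974,0]);e=np.array([np.cos(.178),np.sin(.178),0])
for k in(-.034,0,.034): print("bar",f(c+k*e+[0,0,.122]))
print("disc",f(c+[0,0,.096]), "screws", [f(c+a*e+b*np.array([-e[1],e[0],0])+[0,0,.07]) for a in(-.052,.052) for b in(-.052,.052)])
E
```

```text
-0.0408 [array([215., 232.]), array([207., 207.]), array([200., 182.])]
-0.0273 [array([248., 231.]), array([241., 206.]), array([233., 181.])]
0 [array([317., 229.]), array([308., 204.]), array([300., 179.])]
0.0273 [array([385., 227.]), array([375., 201.]), array([366., 177.])]
0.0408 [array([418., 225.]), array([408., 200.]), array([399., 176.])]
bar [278. 189.]
bar [295. 241.]
bar [313. 296.]
disc [287. 289.] screws [array([137., 260.]), array([373., 252.]), array([178., 426.]), array([432., 417.])]
```

The crop shows fingertips at (240,232) and (400,230), straddling the bar from (290,195) to (315,300). Reprojection agrees to about 1 mm. I'll descend and grip the bar.

Emit:
{"name": "send_rows", "arguments": {"commands": [[[0,0,-2],[0,0,0],0.6],[[0,0,-1.7],[0,0,0],0.6],[[0,0,-0.2],[0,0,0],0.6],[[0,0,0],[0,0,0],0],[[0,0,0],[0,0,0],0],[[0,0,0],[0,0,0],0],[[0,0,0],[0,0,0],0],[[0,0,0],[0,0,0],0],[[0,0,0],[0,0,0],0]], "newtons": 20}}

```text
clock: 11.35
position: [0.5849, 0.1983, 0.1041]
tcp_rot: [-0.279, 3.121, 0.0]
ft_force: [0.6, 2.3, -2.1]
opening: 0.177
```

```bash
python3 -c "
from h import *
st()"
```

```text
[0.5849 0.1983 0.1041] yaw -169.77 z [ 0.009  0.001 -1.   ] y [-0.178  0.984 -0.001] q [ 0.29  0.4   1.95 -0.    0.79 -1.46] F [ 0.6  2.3 -2.1] [ 0.84 -0.    0.05] 11.35
```

Gripped at 16 mm. I'm about 3 mm off along the bar, so I'll loosen, shift and regrip.

Emit:
{"name": "send_rows", "arguments": {"commands": [[[0,0,0],[0,0,0],0.35],[[0,0,0],[0,0,0],0.35],[[-0.28,0,-0.2],[0,0.5,0],0.35],[[0,0,0],[0,0,0],0],[[0,0,0],[0,0,0],0],[[0,0,0],[0,0,0],0],[[0,0,0],[0,0,0],0]], "newtons": 25}}

```text
clock: 12.22
position: [0.5822, 0.1979, 0.1024]
tcp_rot: [0.281, -3.129, 0.0]
ft_force: [0.2, -0.8, -0.2]
opening: 0.176
```

```bash
python3 -c "
from h import *
st()"
```

```text
[0.5822 0.1979 0.1024] yaw -169.73 z [-0. -0. -1.] y [-0.178  0.984 -0.   ] q [ 0.29  0.4   1.95 -0.    0.79 -1.46] F [ 0.2 -0.8 -0.2] [ 0.19 -0.04  0.04] 12.225
```

Emit:
{"name": "send_rows", "arguments": {"commands": [[[0,0,-0.3],[0,0,0],0],[[0,0,-0.3],[0,0,0],0],[[0,0,-0.15],[0,0,0],0],[[0,0,0],[0,0,0],0]]}}

```text
clock: 12.72
position: [0.5823, 0.198, 0.0954]
tcp_rot: [0.282, -3.129, 0.0]
ft_force: [-2.6, -3.1, 7.4]
opening: 0.176
```

```bash
python3 -c "
from h import *
st()"
```

```text
[0.5823 0.198  0.0954] yaw -169.71 z [-0. -0. -1.] y [-0.179  0.984 -0.   ] q [ 0.29  0.41  1.95 -0.    0.78 -1.46] F [-2.6 -3.1  7.4] [-0.34  0.42 -0.02] 12.725
```

Emit:
{"name": "send_rows", "arguments": {"commands": [[[0,0,-0.1],[0,0,0],0],[[0,0,-0.1],[0,0,0],0],[[0,0,0],[0,0,0],0]]}}

```text
clock: 13.1
position: [0.5823, 0.1979, 0.0945]
tcp_rot: [0.282, -3.128, 0.001]
ft_force: [-3.3, -3.1, 7.5]
opening: 0.174
```

Emit:
{"name": "send_rows", "arguments": {"commands": [[[0,0,-0.15],[0,0,0],0],[[0,0,0],[0,0,0],0]]}}

```text
clock: 13.35
position: [0.5824, 0.1979, 0.0945]
tcp_rot: [0.282, -3.127, 0.002]
ft_force: [-4.9, -2.6, 7.4]
opening: 0.171
```

It's on the hard stop. I'll start turning clockwise gently with a downward bias.

Emit:
{"name": "send_rows", "arguments": {"commands": [[[0,0,-0.15],[0,0,-3],0],[[0,0,-0.15],[0,0,-3],0],[[0,0,-0.15],[0,0,-3],0],[[0,0,-0.15],[0,0,-3],0]]}}

```text
clock: 13.85
position: [0.5826, 0.1978, 0.094]
tcp_rot: [-0.054, -3.137, 0.003]
ft_force: [-11.5, -5.8, 28.9]
opening: 0.171
```

```bash
python3 -c "
from h import *
st()"
```

```text
[0.5826 0.1978 0.094 ] yaw 178.02 z [-0.004 -0.002 -1.   ] y [ 0.035  0.999 -0.002] q [ 0.29  0.41  1.95 -0.    0.78 -1.25] F [-11.5  -5.8  28.9] [-1.11  2.25  0.05] 13.85
```

Turning freely: 12° with a z moment of 0.05 N·m. I'll continue with less downward bias.

Emit:
{"name": "send_rows", "arguments": {"commands": [[[-0.02,0,-0.08],[0,0,-6],0],[[-0.02,0,-0.08],[0,0,-6],0],[[-0.02,0,-0.08],[0,0,-6],0],[[-0.02,0,-0.08],[0,0,-6],0],[[-0.02,0,-0.08],[0,0,-6],0]]}}

```text
clock: 14.48
position: [0.5823, 0.1973, 0.0942]
tcp_rot: [-0.887, -3.009, 0.004]
ft_force: [-5.4, -5.6, 17.5]
opening: 0.175
```

```bash
python3 -c "
from h import *
st()"
```

```text
[0.5823 0.1973 0.0942] yaw 147.14 z [-0.005 -0.001 -1.   ] y [ 0.543  0.84  -0.004] q [ 0.29  0.41  1.95  0.    0.78 -0.71] F [-5.4 -5.6 17.5] [-0.92  1.05  0.08] 14.475
```

Emit:
{"name": "send_rows", "arguments": {"commands": [[[-0.01,0,-0.08],[0,0,-6],0],[[-0.01,0,-0.08],[0,0,-6],0],[[-0.01,0,-0.08],[0,0,-6],0],[[-0.01,0,-0.08],[0,0,-6],0],[[-0.01,0,-0.08],[0,0,-6],0],[[-0.01,0,-0.08],[0,0,-6],0],[[-0.01,0,-0.08],[0,0,-6],0]]}}

```text
clock: 15.35
position: [0.5819, 0.1969, 0.0942]
tcp_rot: [-1.934, -2.468, 0.005]
ft_force: [-7.3, -4.5, 17.9]
opening: 0.173
```

```bash
python3 -c "
from h import *
st()"
```

```text
[0.5819 0.1969 0.0942] yaw 103.82 z [-0.007  0.001 -1.   ] y [ 0.971  0.239 -0.006] q [0.29 0.41 1.95 0.   0.78 0.04] F [-7.3 -4.5 17.9] [-0.9   1.18  0.06] 15.35
```

Emit:
{"name": "send_rows", "arguments": {"commands": [[[0,0,-0.06],[0,0,-2],0],[[0,0,-0.05],[0,0,-1],0]]}}

```text
clock: 15.6
position: [0.5818, 0.1969, 0.0942]
tcp_rot: [-2.002, -2.414, 0.006]
ft_force: [-4.9, -3.0, 11.4]
opening: 0.172
```

```bash
python3 -c "
from h import *
st()"
```

```text
[0.5818 0.1969 0.0942] yaw 100.66 z [-0.007  0.001 -1.   ] y [ 0.983  0.185 -0.007] q [0.29 0.41 1.95 0.   0.78 0.1 ] F [-4.9 -3.  11.4] [-0.63  0.74  0.07] 15.6
```

Emit:
{"name": "send_rows", "arguments": {"commands": [[[0,0,0.3],[0,0,0],0],[[0,0,0.3],[0,0,0],0],[[0,0,0.15],[0,0,0],0],[[0,0,0],[0,0,0],0]]}}

```text
clock: 16.1
position: [0.5818, 0.1969, 0.1022]
tcp_rot: [-2.002, -2.414, 0.007]
ft_force: [-1.2, -3.0, 3.4]
opening: 0.177
```

Emit:
{"name": "send_rows", "arguments": {"commands": [[[0,0,0],[0,0,0],0.5],[[0,0,0],[0,0,0],0.5],[[0,0,0],[0,0,0],0.5],[[0,0,0],[0,0,0],0.5],[[0,0,2],[0,0,0],0.5],[[0,0,4],[0,0,0],0.5],[[0,0,4],[0,0,0],0.5],[[-3,-3,4],[0,0,0],0.5],[[-5,-3,1],[0,0,0],0.5],[[-5,-3,0],[0,0,0],0.5],[[-2,0,0],[0,0,0],0.5],[[0,0,0],[0,0,0],0.5]]}}

```text
clock: 17.6
position: [0.4285, 0.1051, 0.2657]
tcp_rot: [2.005, 2.418, 0.005]
ft_force: [0.2, 0.4, 0.3]
opening: 0.501
```

```bash
python3 - <<'E'
from h import *
st(); s=get_image("scene"); t=get_image("top"); cv2.imwrite("pics/s5.png",s); cv2.imwrite("pics/t5.png",t)
K=s.max(2)[200:245,322:385]<40
for r in K: print("".join("#" if x else "." for x in r))
# rib: brighter pixels within disc, top view
c=np.array([.5818,.198]);e=np.array([np.cos(.178),np.sin(.178)]);n=np.array([-e[1],e[0]])
for nm,im in(("scene",s),("top",t)):
  for l,d in(("+y",n),("-y",-n),("-x",-e),("+x",e)):
    u,v=proj(nm,[*(c+.026*d),.122]); u,v=int(round(u)),int(round(v)); print(nm,l,u,v,im[v-2:v+3,u-2:u+3].max(2).max())
# carriage check vs s4, stage region diff
a=cv2.imread("pics/s4.png")
print("diff",cv2.absdiff(a,s)[195:265,165:270].max(2).mean(), (cv2.absdiff(a,s)[205:265,165:270].max(2)>40).sum())
# bystanders: diff to start in scene
d=cv2.absdiff(cv2.imread("pics/scene0.png"),s).max(2)>45; d=cv2.morphologyEx(d.astype(np.uint8),cv2.MORPH_OPEN,np.ones((3,3)))
q,l,S,C=cv2.connectedComponentsWithStats(d)
print([tuple(x) for x in S[1:] if x[4]>25])
E
```

```text
[0.4285 0.1051 0.2657] yaw 100.67 z [ 0.002  0.002 -1.   ] y [0.983 0.185 0.003] q [ 0.19 -0.12  2.2   0.    1.06 -0.  ] F [0.2 0.4 0.3] [-0.04 -0.14  0.02] 17.6
...............................................................
...............................................................
...............................................................
...............................................................
...............................................................
...............................................................
...............................................................
...............................................................
...............................................................
........................................###....................
.......................................#####...................
......................................######...................
......................................######...................
......................................######...................
......................................#...
[... 2745 characters left out ...]
32(21), np.int32(9), np.int32(135)), (np.int32(71), np.int32(88), np.int32(12), np.int32(9), np.int32(67)), (np.int32(84), np.int32(99), np.int32(7), np.int32(16), np.int32(49)), (np.int32(295), np.int32(100), np.int32(17), np.int32(4), np.int32(62)), (np.int32(140), np.int32(103), np.int32(90), np.int32(63), np.int32(2192)), (np.int32(326), np.int32(113), np.int32(24), np.int32(29), np.int32(418)), (np.int32(63), np.int32(146), np.int32(99), np.int32(46), np.int32(2521)), (np.int32(170), np.int32(158), np.int32(114), np.int32(85), np.int32(3815)), (np.int32(5), np.int32(187), np.int32(25), np.int32(35), np.int32(439)), (np.int32(176), np.int32(225), np.int32(12), np.int32(8), np.int32(78))]
```

```bash
python3 - <<'E'
from h import *
for nm,reg in(("t4",0),("t5",0)): pass
a,b=[cv2.cvtColor(cv2.imread(f"pics/{x}.png"),6).astype(np.float32) for x in("t4","t5")]
# slab dots/cross (mask region) and scene crop registration
print("top",cv2.phaseCorrelate(a[185:215,322:362].copy(),b[185:215,322:362].copy()))
a,b=[cv2.cvtColor(cv2.imread(f"pics/{x}.png"),6).astype(np.float32) for x in("s4","s5")]
print("scene",cv2.phaseCorrelate(a[222:236,203:227].copy(),b[222:236,203:227].copy()))
yaw=-.188; ex=np.array([np.cos(yaw),np.sin(yaw)]);ey=np.array([-ex[1],ex[0]]); tip=ray("scene",215.1,225.3,.05)[:2]
L=np.array([proj("scene",[*(tip+k*ex),.044]) for k in np.linspace(-.06,.03,91)])
for v in(218,219,220,221,222,231):
    ui=np.interp(v,L[:,1],L[:,0]); us=np.arange(round(ui)-2,round(ui)+3); r=b[v,us]; w=np.clip(np.median(r)-r,0,None)**2
    print(v,round(((tip-ray("scene",(w*us).sum()/w.sum(),v,.044)[:2])@ey)*1e3,1))
E
```

```text
top ((-0.09780744141705355, -0.029834705117853133), 0.822187237739563)
scene ((-0.06785599846745605, 0.22998056355679442), 1.0036665461129612)
218 0.6
219 -0.2
220 0.1
221 0.1
222 0.6
231 1.3
```

The carriage hasn't moved and the mark is within about 0.5 mm of the tip. The handle is up at ON, so I'm handing in.

```bash
python3 -c "
from workcell import job_done; print(job_done())"
```

```text
the job is handed in; nothing more can be done
None
```

I slid the carriage about 38.5 mm by its fin until the crossed spot was under the needle, then let go. I then pushed the isolator handle to its stop and turned it 90° clockwise while keeping it down. It came up in the ON notch and I released it. The job was handed in at about 18 s, with the arm clear of everything.

**Needle alignment:** in the scene view the cross line is mostly within about 0.6 mm of the tip, with one row at 1.3 mm. A rougher check from the top view, using the needle chuck, gave about 2.5 mm. I trusted the scene view, because there the tip is only 6 mm above the slab. The carriage did not move while I worked the isolator.

**Isolator:** the last images show the rib on the ON bar's side (+y) and the disc back at its raised height. The highest wrist reading was 29 N, and turning took under 0.1 N·m, so the handle was not forced against its lock.

**Bystanders:** comparing start and end pictures showed changes mainly where the arm, its shadow and the carriage had been. I did not check each item separately. One small change near the dish side of the stage I took to be the moved carriage or its shadow.

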